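# Run the corner tile home along the straightedge

## Robot

A 7-joint arm with a two-finger parallel gripper is mounted at the origin on the work surface. World frame = base frame: x ahead of the robot, y to its left, z up, the work surface at z = 0. Lengths are in m, angles in rad, forces in N, time in s.
With the tool pointing down it reaches from about 0.4 to 0.85 m from the base axis. Payload 4.5 kg.
Tool frame: the origin (TCP) lies midway between the tips of the shut fingers; the grasp point (between the pads) lies 19 mm behind it; z points along the fingers, y is the direction in which the jaws open and shut (so a half turn about z gives the same grasp; the last joint's range is limited). The gripper opens to 88 mm and grips with 3 to 60 N. Pads are 18 mm wide; open, the fingers measure 123 mm over their backs; the gripper's body (75 mm by 187 mm) begins 45 mm behind the grasp point.
Start: joints at [1.362, 0.689, -0.195, 1.565, 0.157, 0.902, -0.215], TCP at [0.15, -0.607, 0.239] pointing down, gripper open.
Joint ranges: [-3.01, 3.01], [-0.46, 2.08], [-1.47, 1.51], [0.13, 2.56], [-1, 4.14], [0.04, 2.09], [-2.66, 2.66]. Speed limits (rad/s): [2.57, 2.57, 3.14, 3.14, 3.14, 3.14, 3.14].

## Interface

Orientations are given as a unit quaternion [x, y, z, w].
In Python, from plant import r, viewer gives the robot as it stands.
- The arm moves only by the tool play_rows, never from a script. Its argument "commands" is a list of rows, each an object with "delta_rot": the turn, a rotation vector about the tool's x, y, z normalised to -1 to 1, where 1 is pi rad, a list of three; "travel": the shift along the tool's x, y, z normalised to -1 to 1, where 1 is 15 cm, a list of three; "gripper": the opening, from -1 (shut) to 1 (fully open). In form: [{"delta_rot": [wx, wy, wz], "travel": [x, y, z], "gripper": gripper}, ...]. A call has 1 to 12 rows; each row is the pose to reach, as a shift and turn from the pose commanded when the call began, along the tool's axes at that moment, turning the shorter way round; what a row does not reach only later rows make up. A row lasts 1/8 s, in which the tool goes at most 62.5 mm and 10.7 degrees, less where a joint would pass 70% of its speed; a pose out of reach is approached as far as the arm can. A call with a number of a shift or a turn outside -1 to 1 is refused whole. A call with a gripper value outside its range is refused whole. The fingers move at their own pace and stop on an object; "force" is the grip in N (left out, the last holds). Time passes only in rows, so rows that repeat a pose let the fingers close. It gives the time, the measured TCP pose, the force and the opening at its end, in the units of the state.
- r.get_state(): the state, without advancing time (a new reading comes with each control period).
- viewer.snapshot(name): name is "scene" or "top" or "wrist"; returns a dict with "color" (400x640x3 uint8, red, green, blue), "z_map" (400x640 float32, m along the optical axis (not along the pixel's ray), 0 where there is no reading), "fx", "fy", "cx", "cy" (pixels), "distortion" ([k1, k2, p1, p2, k3] as OpenCV has them; the pictures are not rectified), "origin" and "attitude" of the camera in the world. Camera axes: x right, y up, looking along -z (the intrinsics and any distortion apply to the point x, -y, -z); pixel columns grow to the right and rows downward; lengths in m; the calibration is good to about 2 mm. A picture is of the moment at which its call begins.
- r.finish_job(): hands the job in, once; it reports no verdict.
Trained networks look in the newest picture that a camera, given by its name, has taken for a name from the list of things; names that differ only in an ending like _2 or _b are one class to them, and where a whole thing is asked for, a point or a joint stands for the part that bears it (a point fixed in the world has none). Each returns a list of dicts, best first, with "conf" (0 to 1); they miss things now and then, are a little off and sometimes report something else, mostly with a low value. They report only what shows in the picture. A call takes as long as a camera call.
- viewer.outline_of(camera, label): "pixels" (400x640 bool, what is visible of it) and "at" ([column, row] in pixels, amid what is visible of it).
- viewer.pinpoint(camera, label): "at" ([column, row] in pixels: a listed point, or the origin of a listed thing).
The state is a dict: "clock": time; "q": joint angles; "qd": joint speeds; "joint_torque": joint torques, N m; "tool_pos": TCP position; "eef_rot": TCP orientation; "contact_force": force on the tool from outside, world axes, zero at the start; "moment": the same for the moment, N m; "opening": opening from 0.0 (shut) to 1.0 (fully open).
Only numpy, scipy, OpenCV 4.12 (cv2) and the standard library are available. Lean on these libraries where they do the work, as an engineer would, in place of code of your own. Each camera call takes 0.05 s, during which the arm holds its last target. There are 200 camera calls.

## Task

With the fingertips, push the loose square tile up against the long straightedge of the layout board, then slide it along the straightedge, through the gap beside the tiles already set, into the empty corner until it butts against both straightedges. Keep it flat on the board all the way (do not pick it up), leave everything else where it is, and finish with the hand clear.

Things in the scene. Friction and masses are not known exactly. Their poses are not given: they have to be found in the camera images.
- square: The loose square border tile: 60 x 60 x 12 mm, blue glaze over a bisque body, about 90 g, lying flat, glaze up, on the open part of the board. Origin: centre of its underside; z up, x and y parallel to its sides. Its four sides are alike: any may lie against the rail. It slides easily on board and rails (friction about 0.3); a fingertip pressed on its face grips better than that.
- board: Plywood layout board, 350 (x) x 480 (y) x 18 mm, fixed to the table. Origin: centre of its underside, on the table; its top is at z = 18 mm. At yaw 0 the long straightedge lies along its far (+x) edge and the empty corner is far left (+x, +y). The open part, bare but for loose things, spans board y = -240 to 31 mm and x = -175 to 150 mm.
- rail (a point): Middle of the long straightedge's inner face, at the board's top surface (board x = 150, y = 0 mm); axes as the board's. The straightedge is a fixed aluminium bar 25 mm wide and 15 mm high along the whole +x edge of the board (480 mm, along y).
- corner (a point): The inner corner where both straightedges meet, at the board's top surface (board x = 150, y = 215 mm); axes as the board's. The end straightedge, a like bar 25 x 15 mm, runs from here along -x down the whole +y edge. The square tile is home when its centre is at x = -30, y = -30 mm from here.
- mouth (a point): Middle of the channel's open end, at the board's top surface (board x = 118, y = 31 mm); axes as the board's. The channel, 64 mm wide (board x = 86 to 150), lies between the set tiles and the long straightedge and runs from here along +y to the end straightedge, 184 mm on; its last 64 mm is the empty corner.
- set (a point): The corner of the set tiles nearest the channel's mouth, at the board's top surface (board x = 86, y = 31 mm); axes as the board's. The set tiles (two white 120 x 120 mm, two blue 120 x 60 mm strips beside them) are stuck down, tops 14 mm above the board, and together span from here 244 mm along -x and 184 mm along +y.
- strip: Loose border strip, the same blue glaze and 12 mm thickness but oblong, 120 (own x) x 60 mm, 180 g, lying on the open part of the board beside the square tile, its long side roughly across the rail. Origin: centre of its underside. Leave it.
- post: Cream kiln post, upright spool 38 mm across and 64 mm tall, standing as a weight on the set blue strips, about 110 mm on the robot's side of the empty corner (its top 96 mm above the table). Origin: centre of its foot. Leave it.
- brick: Bored kiln brick, 110 (own x) x 55 x 45 mm, 0.5 kg, lying as a weight on the set white tiles, its middle about 120 to 140 mm on the robot's side of the channel's edge, its length roughly along the rail (its top 77 mm above the table). Origin: centre of its underside. Leave it.
- mallet: Rubber mallet with a wooden handle, 270 mm long (own x, handle to -x), lying on the table to the right of the board. Origin: on its underside near the middle. Leave it.
- vase: Small grey bottle vase, 72 mm across, 94 mm tall, on the table to the right of the board. Origin: centre of its foot. Leave it.
- jar: White lidded jar, 68 mm across, 85 mm tall, on the table to the left of the board. Origin: centre of its foot. Leave it.
- cup: White mug, 76 mm across, 80 mm tall, on the table to the left of the board. Origin: centre of its foot. Leave it.

How it is judged:
On the way, in this order (a step that is already met when the one before it is completed fails the run):
1. the square tile lies flush against the long straightedge, before it goes into the channel (x of square in the frame of corner between -0.0335 and -0.0265 m and y of square in the frame of corner below -0.19 m and (angle between the x axis of square and the x axis of board, either way round below 0.07 rad or angle between the x axis of square and the y axis of board, either way round below 0.07 rad) and angle between square's own z axis and vertical below 0.05 rad), for 0.1 s.
2. the square tile is in the empty corner, butted against both straightedges (x of square in the frame of corner above -0.0325 m and y of square in the frame of corner above -0.0325 m and (angle between the x axis of square and the x axis of board, either way round below 0.05 rad or angle between the x axis of square and the y axis of board, either way round below 0.05 rad)), for 0.2 s.
At the end, for the whole second after the job is handed in: The square tile lies flat on the board and at rest in the corner, no more than 2.5 mm from either straightedge and square to them within 0.05 rad; the loose strip, the post and the brick within 8 mm and the mallet, vase, jar and mug within 15 mm of where they were (all of step 2 and x of square in the frame of corner below -0.0275 m and y of square in the frame of corner below -0.0275 m and z of square in the frame of corner between -0.003 and 0.003 m and angle between square's own z axis and vertical below 0.05 rad and linear speed of square below 0.01 m/s and angular speed of square below 0.1 rad/s and distance of each of strip, post, brick from where it was at the start of the episode below 0.008 m and distance of each of mallet, vase, jar, cup from where it was at the start of the episode below 0.015 m); the robot touches nothing.
It fails at once if the square tile is picked up or tipped (more than 6 mm off the board or 0.2 rad) (z of square in the frame of corner above 0.006 m or angle between square's own z axis and vertical above 0.2 rad).
It fails at once if the loose strip, post or brick is shoved more than 8 mm, or another bystander more than 15 mm (distance of any of strip, post, brick from where it was at the start of the episode above 0.008 m or distance of any of mallet, vase, jar, cup from where it was at the start of the episode above 0.015 m).
It also fails if it takes over 51 s, if anything falls off the work surface, if the arm or the gripper's body presses on something with over 40 N, if the wrist force passes 120 N, or if a joint passes its speed limit or range.

## Working session

There is one attempt and no reset: what is moved stays moved. The work goes in short steps, Python scripts to look and compute and a tool call to move; the robot and the scene stay as the last step left them, time stands still between calls to the robot, and variables do not carry over. Pictures are saved under pics/ and viewed, about 8 in all and at most 12, crops included, and the job is handed in when it is done.

Besides the shell and the picture viewer there is one more tool, called as a command line: name --argument value ..., lists and objects as JSON in quotes. play_rows: Moves the arm, as the interface text tells. Its arguments: {"type":"object","properties":{"commands":{"type":"array","items":{"type":"object","properties":{"delta_rot":{"type":"array","items":{"type":"number","minimum":-1,"maximum":1}},"travel":{"type":"array","items":{"type":"number","minimum":-1,"maximum":1}},"gripper":{"type":"number"}}}},"force":{"type":"number"}},"required":["commands"]}

```bash
ls; mkdir -p pics; cat > h.py <<'E'
import numpy as np, cv2, json
from scipy.spatial.transform import Rotation as R
from plant import r, viewer
def rays(s,px):
    K=np.array([[s['fx'],0,s['cx']],[0,s['fy'],s['cy']],[0,0,1]])
    p=cv2.undistortPoints(np.array(px,float).reshape(-1,1,2),K,np.array(s['distortion'],float))[:,0]
    a=np.array(s['attitude'],float); M=R.from_quat(a).as_matrix() if a.size==4 else a.reshape(3,3)
    return np.c_[p[:,0],-p[:,1],-np.ones(len(p))]@M.T
def on_z(s,px,z):
    d=rays(s,px); o=np.array(s['origin']); return o+d*((z-o[2])/d[:,2])[:,None]
def save(s,n): cv2.imwrite('pics/'+n,s['color'][:,:,::-1])
E
python3 - <<'E'
from h import *
for c in ['top','scene']:
    s=viewer.snapshot(c); save(s,c+'0.png')
    print(c,s['origin'],s['attitude'],s['fx'],s['distortion'])
    for n,z in [('rail',.018),('corner',.018),('mouth',.018),('set',.018),('square',.018),('strip',.018),('post',.032),('brick',.032)]:
        for d in viewer.pinpoint(c,n)[:2]: print(n,round(d['conf'],2),d['at'],on_z(s,[d['at']],z)[0].round(4))
    for n in ['square','strip']:
        for d in viewer.outline_of(c,n)[:2]:
            m=d['pixels'].astype(np.uint8); q=cv2.findContours(m,0,1)[0]; q=max(q,key=len)[:,0]
            w=on_z(s,q,.030)[:,:2].astype(np.float32); print(n,d['conf'],m.sum(),cv2.minAreaRect(w))
E
```

```text
pics
top [0.27785073 0.01565568 1.15612595] [-0.06006367  0.07290985  0.70830772 -0.69955463] 364.2229077318706 [-0.00624067  0.          0.          0.          0.        ]
rail 0.81 [313.2, 149.6] [0.6525 0.0275 0.018 ]
corner 0.72 [177.0, 250.4] [0.3324 0.4492 0.018 ]
corner 0.61 [245.3, 155.4] [0.6348 0.2477 0.018 ]
mouth 0.94 [303.5, 158.3] [0.6233 0.0592 0.018 ]
set 0.88 [305.2, 165.0] [0.6007 0.0538 0.018 ]
square 0.69 [366.3, 184.2] [ 0.5351 -0.1419  0.018 ]
strip 0.75 [328.0, 183.7] [ 0.538 -0.019  0.018]
post 0.72 [303.6, 165.6] [0.5948 0.0584 0.032 ]
post 0.54 [256.2, 210.2] [0.4526 0.2063 0.032 ]
brick 0.66 [292.5, 210.1] [0.4516 0.0935 0.032 ]
brick 0.39 [315.3, 194.0] [0.502  0.0219 0.032 ]
square 0.74 410 ((0.657759428024292, -0.4084380567073822), (0.07224161922931671, 0.07663840800523758), 85.85935974121094)
square 0.57 344 ((0.5208727717399597, -0.14734123647212982), (0.0596996434032917, 0.06100292131304741), 79.67230224609375)
strip 0.72 679 ((0.5303595662117004, -0.02139892801642418), (0.12057705223560333, 0.05961098149418831), 3.083977222442627)
scene [1.33761056 
[... 187 characters left out ...]
18 ]
rail 0.72 [315.0, 245.0] [0.5961 0.0536 0.018 ]
corner 0.61 [388.9, 277.9] [0.6427 0.2631 0.018 ]
corner 0.33 [336.2, 202.6] [0.4396 0.0733 0.018 ]
mouth 0.81 [314.7, 253.3] [0.6217 0.0598 0.018 ]
square 0.85 [251.1, 207.1] [ 0.5212 -0.1547  0.018 ]
strip 0.61 [297.8, 219.9] [ 0.5284 -0.0146  0.018 ]
strip 0.49 [150.8, 227.3] [ 0.6636 -0.3974  0.018 ]
post 0.71 [377.2, 209.9] [0.4446 0.1921 0.032 ]
brick 0.62 [337.1, 203.9] [0.4544 0.079  0.032 ]
square 0.66 391 ((0.5280291438102722, -0.14534667134284973), (0.06241428852081299, 0.06465916335582733), 80.1868896484375)
strip 0.97 806 ((0.5380476117134094, -0.020770885050296783), (0.127058744430542, 0.0620378740131855), 3.0696825981140137)
```

```bash
python3 - <<'E'
import cv2
a=cv2.imread('pics/top0.png'); cv2.imwrite('pics/a.png',cv2.resize(a[120:270,220:420],None,fx=4,fy=4,interpolation=2))
a=cv2.imread('pics/scene0.png'); cv2.imwrite('pics/b.png',cv2.resize(a[150:350,180:440],None,fx=3,fy=3,interpolation=2))
E
```

```text
(no output)
```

View pics/a.png

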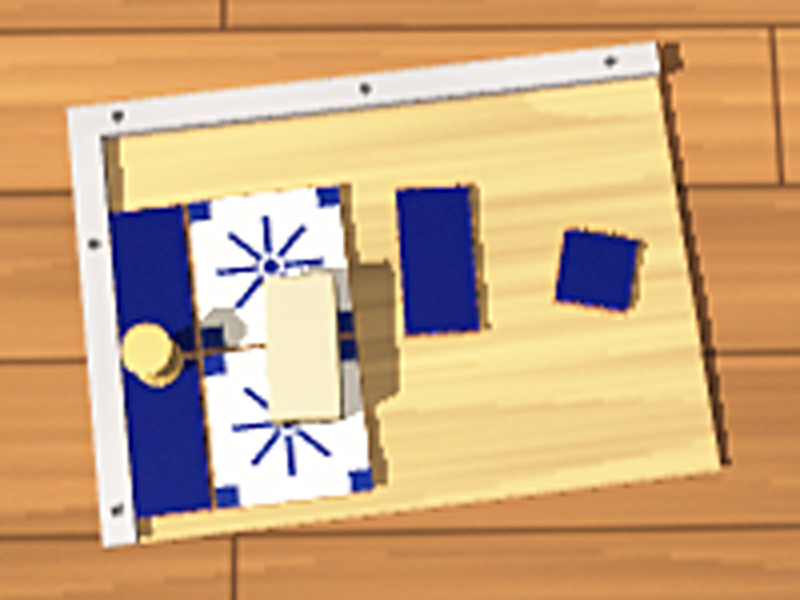

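View pics/b.png

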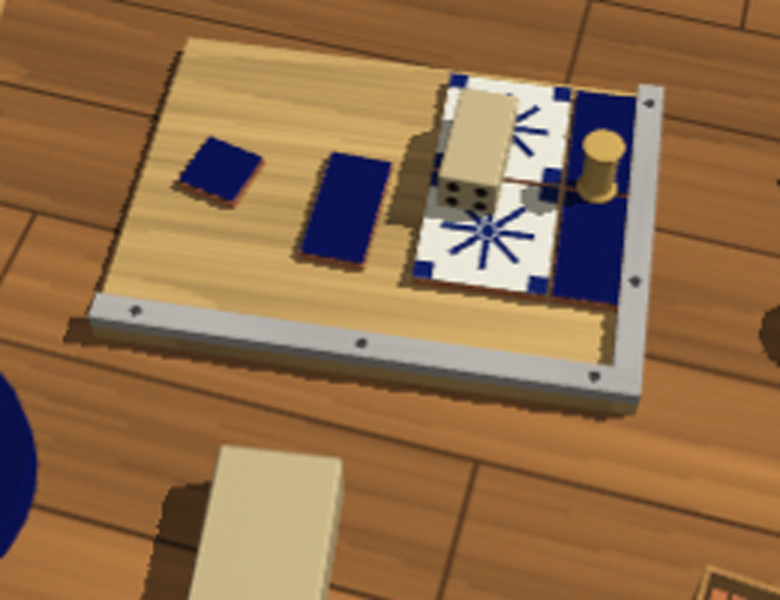

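The top view (4x crop) shows the long rail along the top edge and the corner at crop (103,137). The strip is around (440,258), the square at (598,270), turned a few degrees against the board. The scene view agrees. Next I fit the board pose from the landmarks.

```bash
python3 - <<'E'
from h import *
from scipy.optimize import least_squares
L=dict(top=[((67,107),175,240,.033),((658,42),175,-240,.033),((103,547),-175,240,.033),((722,468),-175,-240,.018),((342,184),86,31,.032),((103,137),150,215,.033)],
 scene=[((638,398),175,240,.033),((100,295),150,-240,.033),((188,38),-175,-240,.018),((663,88),-175,240,.033),((412,278),86,31,.032)])
W=[];B=[]
for c,l in L.items():
    s=viewer.snapshot(c)
    for p,x,y,z in l:
        q=(p[0]/4+220-.4,p[1]/4+120-.4) if c=='top' else (p[0]/3+180-.3,p[1]/3+150-.3)
        W.append(on_z(s,[q],z)[0,:2]);B.append((x/1e3,y/1e3))
W=np.array(W);B=np.array(B)
f=lambda v:(B@R.from_euler('z',v[2]).as_matrix()[:2,:2].T+v[:2]-W).ravel()
o=least_squares(f,[.5,0,0],loss='soft_l1',f_scale=.003);print(o.x,(f(o.x).reshape(-1,2)*1e3).round(1).tolist())
s=r.get_state();print(s['tool_pos'],R.from_quat(s['eef_rot']).as_matrix().round(3),s['opening'],s['clock'],s['contact_force'])
E
```

```text
[0.51280469 0.01656822 0.10925785] [[-0.0, 0.1], [0.8, 1.6], [1.6, 0.0], [-1.0, 0.9], [0.1, 3.1], [3.2, 2.1], [-1.6, 0.6], [-0.2, -6.1], [-0.4, -1.9], [-0.9, -0.9], [-0.7, -2.1]]
[ 0.15030659 -0.60667259  0.23873991] [[ 0.971  0.24   0.   ]
 [ 0.24  -0.971 -0.   ]
 [ 0.     0.    -1.   ]] 1.001211769138103 1.2 [-1.2069147  -0.33620662  0.35088856]
```

play_rows --commands '[{"travel": [0.4, -0.3, 0], "delta_rot": [0, 0, 0], "gripper": -0.45}, {"travel": [0.79, -0.6, 0], "delta_rot": [0, 0, 0], "gripper": -0.45}, {"travel": [0.79, -0.6, 0], "delta_rot": [0, 0, 0], "gripper": -0.45}]'

```text
clock: 1.58
tool_pos: [0.2469, -0.4874, 0.239]
eef_rot: [0.992, 0.124, 0.001, -0.001]
contact_force: [-0.6, -0.3, 0.7]
opening: 0.683
```

play_rows --commands '[{"travel": [0.4, -0.3, 0], "delta_rot": [0, 0, 0], "gripper": -0.45}, {"travel": [0.79, -0.6, 0], "delta_rot": [0, 0, 0], "gripper": -0.45}, {"travel": [0.79, -0.6, 0], "delta_rot": [0, 0, 0], "gripper": -0.45}]'

```text
clock: 1.95
tool_pos: [0.34, -0.3714, 0.239]
eef_rot: [0.992, 0.124, 0.001, -0.0]
contact_force: [-0.1, -0.8, 0.2]
opening: 0.344
```

play_rows --commands '[{"travel": [0.4, -0.3, 0], "delta_rot": [0, 0, 0], "gripper": -0.45}, {"travel": [0.79, -0.6, 0], "delta_rot": [0, 0, 0], "gripper": -0.45}, {"travel": [0.79, -0.6, 0], "delta_rot": [0, 0, 0], "gripper": -0.45}]'

```text
clock: 2.33
tool_pos: [0.4334, -0.2552, 0.239]
eef_rot: [0.992, 0.124, 0.001, -0.001]
contact_force: [-0.1, -0.3, -0.1]
opening: 0.278
```

play_rows --commands '[{"travel": [0.4, -0.3, 0.15], "delta_rot": [0, 0, 0.05], "gripper": -0.45}, {"travel": [0.79, -0.6, 0.3], "delta_rot": [0, 0, 0.1], "gripper": -0.45}, {"travel": [0.79, -0.6, 0.4], "delta_rot": [0, 0, 0.13], "gripper": -0.45}, {"travel": [0.79, -0.6, 0.4], "delta_rot": [0, 0, 0.13], "gripper": -0.45}, {"travel": [0.79, -0.6, 0.4], "delta_rot": [0, 0, 0.13], "gripper": -0.45}]'

```text
clock: 2.95
tool_pos: [0.5232, -0.1449, 0.1792]
eef_rot: [0.997, -0.083, -0.0, 0.001]
contact_force: [-0.0, -0.3, -0.3]
opening: 0.276
```

```bash
cat >> h.py <<'E'
BX,BY,BT=.5128,.0166,.1093
def toboard(p):
    p=np.asarray(p)[...,:2]-[BX,BY]; return p@R.from_euler('z',BT).as_matrix()[:2,:2]
def tile(c,z=.030,lab='square'):
    s=viewer.snapshot(c)
    for d in viewer.outline_of(c,lab)[:2]:
        m=d['pixels'].astype(np.uint8); q=max(cv2.findContours(m,0,1)[0],key=len)[:,0]
        w=on_z(s,q,z); e=cv2.minAreaRect((toboard(w)*1e3).astype(np.float32)); print(c,lab,round(d['conf'],2),m.sum(),np.round(cv2.minAreaRect((w[:,:2]*1e3).astype(np.float32))[0],1),'board',np.round(e[0],1),np.round(e[1],1),round(e[2],1))
    return s
E
python3 - <<'E'
from h import *
s=tile('wrist'); save(s,'w1.png'); print(s['origin'])
tile('wrist',lab='strip')
for n,z in [('rail',.018),('mouth',.018),('set',.018)]:
    for d in viewer.pinpoint('wrist',n)[:1]: print(n,round(d['conf'],2),d['at'],(toboard(on_z(s,[d['at']],z)[0])*1e3).round(1))
E
```

```text
wrist square 0.67 3131 [ 523.  -148.3] board [  -7.8 -165. ] [59.9 61.7] 74.2
[ 0.60310707 -0.15865112  0.32545843]
wrist strip 0.78 6041 [533.1 -23.6] board [ 15.8 -42.2] [ 64.6 120.7] 86.0
rail 0.6 [123.6, 87.2] [143.7   3.9]
mouth 0.74 [109.4, 118.6] [119.9  33.3]
set 0.74 [126.4, 150.7] [83.6 31. ]
```

View pics/w1.png

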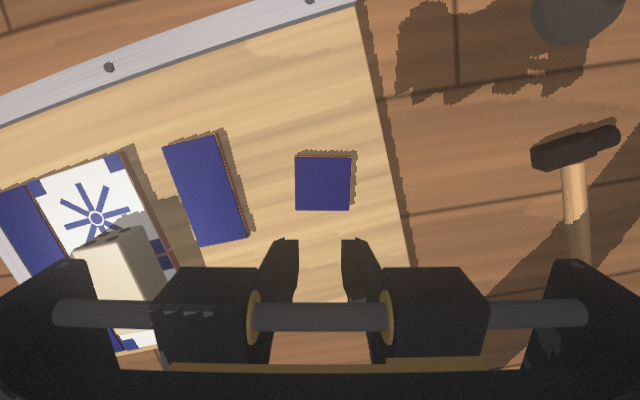

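The wrist view shows the square at px (323,183), with its sides parallel to the picture and so to the hand. The strip is on the left at (207,190) and the rail at upper left. I go down over the tile.

play_rows --commands '[{"travel": [0, 0.023, 0.3], "delta_rot": [0, 0, 0], "gripper": -0.7}, {"travel": [0, 0.023, 0.6], "delta_rot": [0, 0, 0], "gripper": -0.7}, {"travel": [0, 0.023, 0.85], "delta_rot": [0, 0, 0], "gripper": -0.7}, {"travel": [0, 0.023, 0.95], "delta_rot": [0, 0, 0], "gripper": -0.7}, {"travel": [0, 0.023, 0.97], "delta_rot": [0, 0, 0], "gripper": -0.7}]'

```text
clock: 3.92
tool_pos: [0.5232, -0.1468, 0.033]
eef_rot: [0.997, -0.083, -0.0, 0.0]
contact_force: [0.2, 1.2, 0.6]
opening: 0.151
```

play_rows --commands '[{"travel": [0, 0, 0.01], "delta_rot": [0, 0, 0], "gripper": -0.7}, {"travel": [0, 0, 0.02], "delta_rot": [0, 0, 0], "gripper": -0.7}, {"travel": [0, 0, 0.03], "delta_rot": [0, 0, 0], "gripper": -0.7}, {"travel": [0, 0, 0.03], "delta_rot": [0, 0, 0], "gripper": -0.7}]'

```text
clock: 4.42
tool_pos: [0.524, -0.1469, 0.0305]
eef_rot: [0.997, -0.083, 0.001, 0.0]
contact_force: [-2.1, 0.8, 10.9]
opening: 0.149
```

play_rows --commands '[{"travel": [0.05, -0.014, 0.0], "delta_rot": [0, 0, -0.01], "gripper": -0.7}, {"travel": [0.12, -0.034, 0.0], "delta_rot": [0, 0, -0.025], "gripper": -0.7}, {"travel": [0.2, -0.056, 0.0], "delta_rot": [0, 0, -0.04], "gripper": -0.7}, {"travel": [0.3, -0.085, 0.0], "delta_rot": [0, 0, -0.055], "gripper": -0.7}, {"travel": [0.4, -0.113, 0.0], "delta_rot": [0, 0, -0.07], "gripper": -0.7}, {"travel": [0.5, -0.141, 0.0], "delta_rot": [0, 0, -0.08], "gripper": -0.7}, {"travel": [0.6, -0.169, 0.0], "delta_rot": [0, 0, -0.0875], "gripper": -0.7}, {"travel": [0.68, -0.192, 0.0], "delta_rot": [0, 0, -0.0875], "gripper": -0.7}, {"travel": [0.73, -0.206, 0.0], "delta_rot": [0, 0, -0.0875], "gripper": -0.7}, {"travel": [0.738, -0.208, 0.0], "delta_rot": [0, 0, -0.0875], "gripper": -0.7}]'

```text
clock: 5.68
tool_pos: [0.638, -0.1346, 0.0305]
eef_rot: [0.999, 0.054, 0.0, 0.001]
contact_force: [-4.1, -1.0, 10.2]
opening: 0.145
```

```bash
python3 - <<'E'
from h import *
s=tile('wrist'); save(s,'w2.png'); tile('top'); tile('scene')
t=r.get_state(); print(t['clock'],(toboard(t['tool_pos'])*1e3).round(1))
E
```

```text
wrist square 0.96 6205 [ 638.7 -136. ] board [ 108.5 -165.4] [60.1 63.2] 88.6
scene square 0.65 289 [ 643.2 -131.3] board [ 113.5 -161.2] [63.4 62.2] 89.1
5.975 [ 108. -164.]
```

View pics/w2.png

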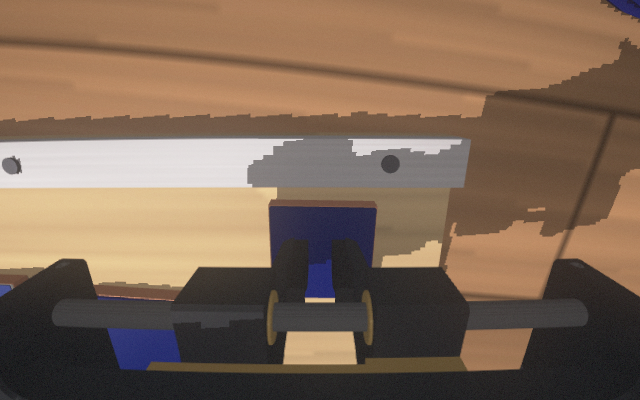

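The wrist view shows the tile at px (323,245), parallel to the rail, whose inner edge is at row 187. About 12 mm is left, so I press on past contact.

play_rows --commands '[{"travel": [0.02, 0, 0.0], "delta_rot": [0, 0, 0], "gripper": -0.7}, {"travel": [0.04, 0, 0.0], "delta_rot": [0, 0, 0], "gripper": -0.7}, {"travel": [0.06, 0, 0.0], "delta_rot": [0, 0, 0], "gripper": -0.7}, {"travel": [0.08, 0, 0.0], "delta_rot": [0, 0, 0], "gripper": -0.7}, {"travel": [0.1, 0, 0.0], "delta_rot": [0, 0, 0], "gripper": -0.7}, {"travel": [0.12, 0, 0.0], "delta_rot": [0, 0, 0], "gripper": -0.7}, {"travel": [0.12, 0, 0.0], "delta_rot": [0, 0, 0], "gripper": -0.7}]'

```text
clock: 6.85
tool_pos: [0.6533, -0.1336, 0.0305]
eef_rot: [0.999, 0.054, -0.002, 0.001]
contact_force: [-6.4, -1.6, 12.8]
opening: 0.15
```

```bash
python3 - <<'E'
from h import *
s=tile('wrist'); save(s,'w3.png'); tile('scene')
t=r.get_state(); print(t['clock'],(toboard(t['tool_pos'])*1e3).round(1),t['contact_force'])
E
```

```text
wrist square 0.64 4578 [ 648.7 -135.5] board [ 118.5 -166. ] [59.4 57.3] 89.7
scene square 0.48 175 [ 653.3 -130.8] board [ 123.5 -161.8] [46.9 61.2] 0.1
7.05 [ 123.3 -164.6] [-6.62236209 -0.22894955 12.77899358]
```

View pics/w3.png

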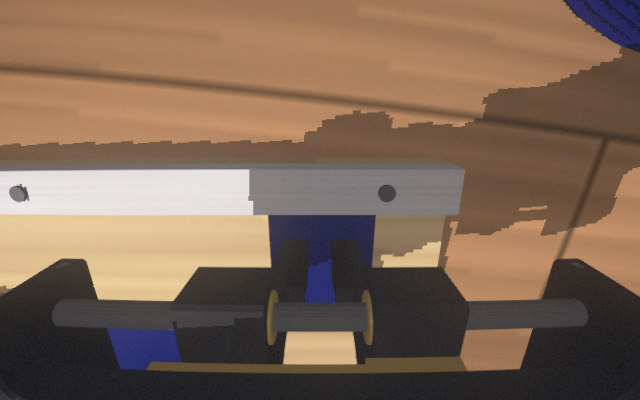

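The wrist view shows the tile's far side lying on the rail's inner edge (row 215), square to it. Now I ease the side force and slide along.

play_rows --commands '[{"travel": [-0.015, 0, 0.0], "delta_rot": [0, 0, 0], "gripper": -0.7}, {"travel": [-0.015, -0.04, 0.0], "delta_rot": [0, 0, 0], "gripper": -0.7}, {"travel": [-0.015, -0.1, 0.0], "delta_rot": [0, 0, 0], "gripper": -0.7}, {"travel": [-0.015, -0.2, 0.0], "delta_rot": [0, 0, 0], "gripper": -0.7}, {"travel": [-0.015, -0.3, 0.0], "delta_rot": [0, 0, 0], "gripper": -0.7}, {"travel": [-0.015, -0.4, 0.0], "delta_rot": [0, 0, 0], "gripper": -0.7}, {"travel": [-0.015, -0.5, 0.0], "delta_rot": [0, 0, 0], "gripper": -0.7}, {"travel": [-0.015, -0.6, 0.0], "delta_rot": [0, 0, 0], "gripper": -0.7}, {"travel": [-0.015, -0.7, 0.0], "delta_rot": [0, 0, 0], "gripper": -0.7}, {"travel": [-0.015, -0.76, 0.0], "delta_rot": [0, 0, 0], "gripper": -0.7}, {"travel": [-0.015, -0.8, 0.0], "delta_rot": [0, 0, 0], "gripper": -0.7}]'

```text
clock: 8.43
tool_pos: [0.6404, -0.0155, 0.0305]
eef_rot: [0.999, 0.054, 0.0, 0.002]
contact_force: [-1.9, -3.6, 8.2]
opening: 0.154
```

```bash
python3 - <<'E'
from h import *
s=tile('wrist'); save(s,'w4.png'); tile('scene')
t=r.get_state(); print(t['clock'],(toboard(t['tool_pos'])*1e3).round(1),t['contact_force'],R.from_quat(t['eef_rot']).as_matrix()[:,0])
E
```

```text
wrist square 0.74 4846 [635.5 -17.3] board [118.3 -47.1] [60.  57.9] 89.8
scene square 0.72 165 [642.7 -13.7] board [125.8 -44.3] [59.2 41.1] 86.3
scene square 0.62 596 [ 650.3 -411.2] board [  90.  -440.2] [105.9  69. ] 19.8
8.625 [123.4 -44.8] [-2.61730897 -1.88199618  8.90971396] [9.94101509e-01 1.08451529e-01 6.75452895e-04]
```

View pics/w4.png

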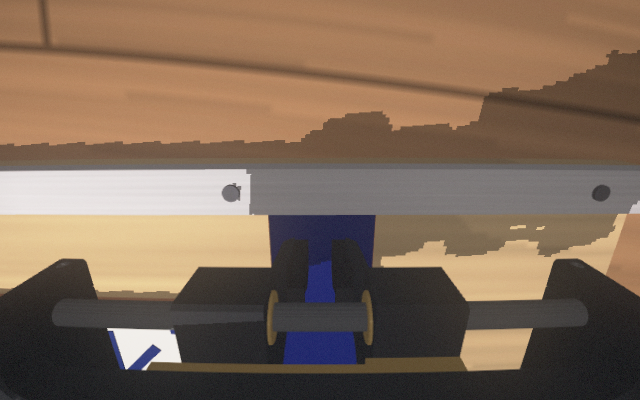

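The tile is still flush on the rail (row 215), and the hand has not slipped on it. I carry on into the channel.

play_rows --commands '[{"travel": [0, -0.05, 0.003], "delta_rot": [0, 0, 0], "gripper": -0.7}, {"travel": [0, -0.13, 0.003], "delta_rot": [0, 0, 0], "gripper": -0.7}, {"travel": [0, -0.21, 0.003], "delta_rot": [0, 0, 0], "gripper": -0.7}, {"travel": [0, -0.29, 0.003], "delta_rot": [0, 0, 0], "gripper": -0.7}, {"travel": [0, -0.37, 0.003], "delta_rot": [0, 0, 0], "gripper": -0.7}, {"travel": [0, -0.45, 0.003], "delta_rot": [0, 0, 0], "gripper": -0.7}, {"travel": [0, -0.53, 0.003], "delta_rot": [0, 0, 0], "gripper": -0.7}, {"travel": [0, -0.61, 0.003], "delta_rot": [0, 0, 0], "gripper": -0.7}, {"travel": [0, -0.69, 0.003], "delta_rot": [0, 0, 0], "gripper": -0.7}, {"travel": [0, -0.76, 0.003], "delta_rot": [0, 0, 0], "gripper": -0.7}, {"travel": [0, -0.8, 0.003], "delta_rot": [0, 0, 0], "gripper": -0.7}]'

```text
clock: 10.0
tool_pos: [0.6275, 0.1031, 0.0305]
eef_rot: [0.999, 0.054, 0.0, 0.002]
contact_force: [-3.6, -5.7, 13.1]
opening: 0.151
```

```bash
python3 - <<'E'
from h import *
s=tile('wrist'); save(s,'w5.png'); tile('scene')
t=r.get_state(); print(t['clock'],(toboard(t['tool_pos'])*1e3).round(1),t['contact_force'],t['tool_pos'])
E
```

```text
wrist square 0.56 4851 [622.6 101.2] board [118.4  72.1] [60.4 57.9] 89.8
wrist square 0.16 71501 [640.6  84.3] board [134.4  53.4] [381.9  89.6] 89.7
scene square 0.74 175 [629.1 102.5] board [125.   72.7] [58.4 44. ] 89.9
scene square 0.66 12959 [519.8  19.4] board [7.3 2. ] [372.3 481.1] 0.0
10.2 [123.5  74.5] [-2.64594422 -3.72506937 12.60066294] [0.62746076 0.10411865 0.03051874]
```

View pics/w5.png

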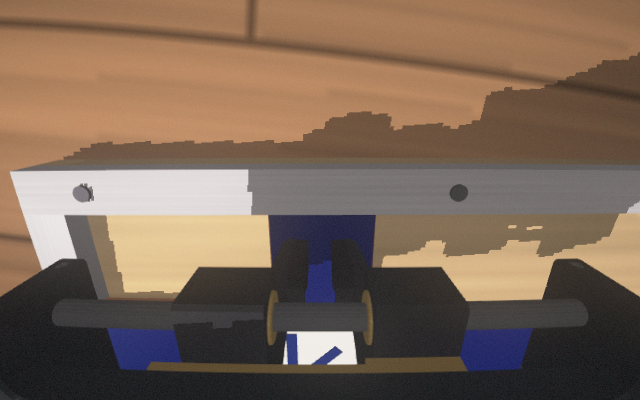

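The tile is inside the channel and still flush; the end rail shows at left (column about 65–100). About 112 mm remain, and I plan roughly 7 mm past contact.

play_rows --commands '[{"travel": [0, -0.08, 0], "delta_rot": [0, 0, 0], "gripper": -0.7}, {"travel": [0, -0.17, 0], "delta_rot": [0, 0, 0], "gripper": -0.7}, {"travel": [0, -0.26, 0], "delta_rot": [0, 0, 0], "gripper": -0.7}, {"travel": [0, -0.35, 0], "delta_rot": [0, 0, 0], "gripper": -0.7}, {"travel": [0, -0.44, 0], "delta_rot": [0, 0, 0], "gripper": -0.7}, {"travel": [0, -0.52, 0], "delta_rot": [0, 0, 0], "gripper": -0.7}, {"travel": [0, -0.59, 0], "delta_rot": [0, 0, 0], "gripper": -0.7}, {"travel": [0, -0.65, 0], "delta_rot": [0, 0, 0], "gripper": -0.7}, {"travel": [0, -0.7, 0], "delta_rot": [0, 0, 0], "gripper": -0.7}, {"travel": [0, -0.75, 0], "delta_rot": [0, 0, 0], "gripper": -0.7}, {"travel": [0, -0.79, 0], "delta_rot": [0, 0, 0], "gripper": -0.7}, {"travel": [0, -0.79, 0], "delta_rot": [0, 0, 0], "gripper": -0.7}]'

```text
clock: 11.7
tool_pos: [0.6156, 0.222, 0.0305]
eef_rot: [0.999, 0.054, 0.001, 0.001]
contact_force: [-0.9, -3.3, 11.4]
opening: 0.147
```

```bash
python3 - <<'E'
from h import *
s=tile('wrist'); save(s,'w6.png')
t=r.get_state(); print(t['clock'],(toboard(t['tool_pos'])*1e3).round(1),t['contact_force'],t['tool_pos'])
E
```

```text
wrist square 0.7 4566 [610.9 213.8] board [119.  185.3] [59.4 55.3] 89.9
11.8 [124.6 192.9] [-0.53158772 -3.52830459 11.05918053] [0.61561747 0.22193269 0.0305342 ]
```

View pics/w6.png

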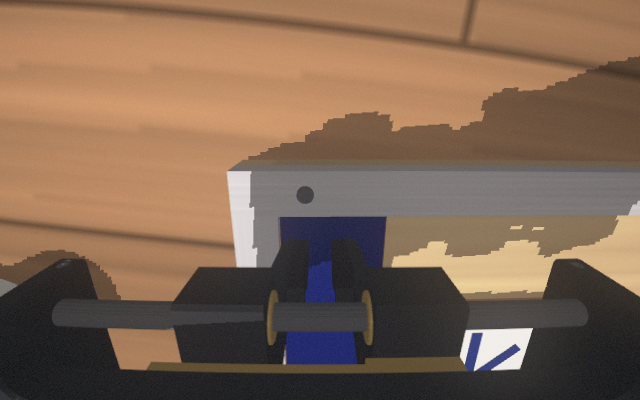

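The tile butts on the end rail (column 280). At the long rail there may be a hair's gap (rows 215/217), so I nudge it that way, then lift straight up.

play_rows --commands '[{"travel": [0.015, 0, 0], "delta_rot": [0, 0, 0], "gripper": -0.7}, {"travel": [0.03, 0, 0], "delta_rot": [0, 0, 0], "gripper": -0.7}, {"travel": [0.045, 0, 0], "delta_rot": [0, 0, 0], "gripper": -0.7}, {"travel": [0.045, 0, 0], "delta_rot": [0, 0, 0], "gripper": -0.7}, {"travel": [0.045, 0, 0], "delta_rot": [0, 0, 0], "gripper": -0.7}, {"travel": [0.045, 0, -0.02], "delta_rot": [0, 0, 0], "gripper": -0.7}, {"travel": [0.045, 0, -0.06], "delta_rot": [0, 0, 0], "gripper": -0.7}, {"travel": [0.045, 0, -0.3], "delta_rot": [0, 0, 0], "gripper": -0.7}, {"travel": [0.045, 0, -0.6], "delta_rot": [0, 0, 0], "gripper": -0.7}, {"travel": [0.045, 0, -0.95], "delta_rot": [0, 0, 0], "gripper": -0.7}, {"travel": [0.045, 0, -0.95], "delta_rot": [0, 0, 0], "gripper": -0.7}, {"travel": [0.045, 0, -0.95], "delta_rot": [0, 0, 0], "gripper": -0.7}]'

```text
clock: 13.3
tool_pos: [0.6206, 0.2247, 0.1706]
eef_rot: [0.999, 0.055, -0.0, 0.0]
contact_force: [0.6, -0.3, -0.7]
opening: 0.15
```

```bash
python3 - <<'E'
from h import *
s=tile('wrist'); tile('scene')
tile('wrist',lab='strip')
a=s['color'][:,:,::-1]; cv2.imwrite('pics/w7.png',a)
t=r.get_state(); print(t['clock'],t['contact_force'],t['tool_pos'])
E
```

```text
wrist square 0.65 3032 [610.2 213.8] board [118.4 185.4] [59.7 59.5] 89.9
scene square 0.89 416 [612.4 211.8] board [120.3 183.2] [59.8 59.1] 89.6
scene square 0.39 14542 [525.7  18.4] board [13.1  0.3] [363.3 484.9] 0.1
wrist strip 0.81 3788 [549.7 -15.5] board [ 33.1 -35.9] [68.  95.8] 88.1
13.6 [0.78598477 0.55726935 0.56647742] [0.62030783 0.22447969 0.16962647]
```

View pics/w7.png

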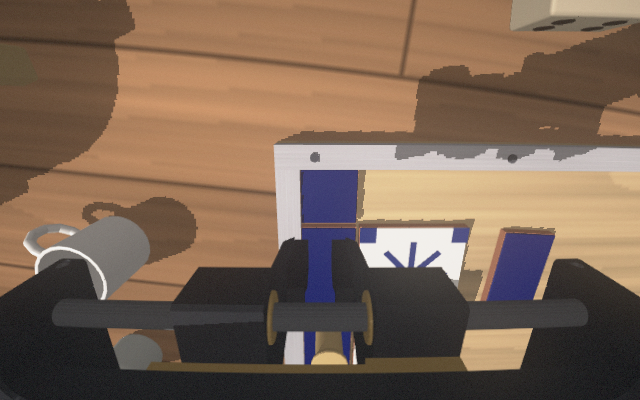

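```bash
python3 - <<'E'
import cv2
from h import *
a=cv2.imread('pics/w7.png')[135:240,270:380]
s=viewer.snapshot('scene'); b=s['color'][:,:,::-1][235:305,345:415]
cv2.imwrite('pics/z.png',np.hstack([cv2.resize(a,(420,400),interpolation=0),cv2.resize(b,(370,400),interpolation=0)]))
E
```

```text
(no output)
```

View pics/z.png

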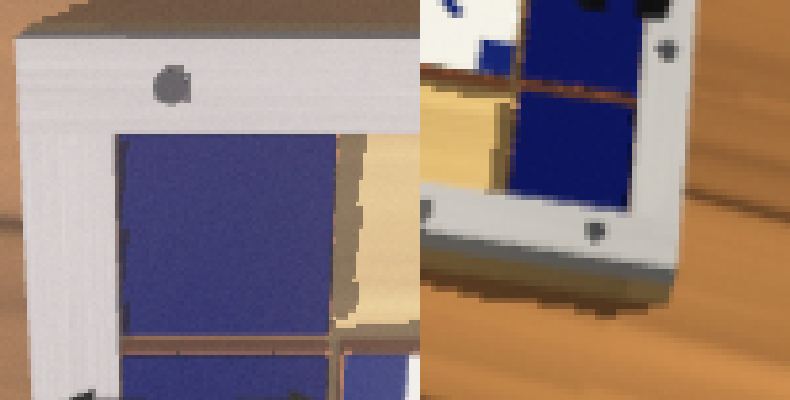

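The crop shows the tile filling the corner: its far side is on the rail edge, only a dark hairline (the rail's own face and shadow) lies at the end rail, and the even joint of about 4 mm to the set strip is as expected. I hand in.

```bash
python3 - <<'E'
from h import *
tile('scene',lab='strip'); print(r.finish_job())
E
```

```text
scene strip 0.86 875 [538.6 -20.6] board [ 21.6 -39.8] [ 67.  128.2] 86.7
the job is handed in; nothing more can be done
None
```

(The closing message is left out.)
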